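Count off the row of sample tubes by touch

TASK

Count off the row of four tall sample tubes in the orange rack with your closed fingertips: starting with the tube at the scanner's end of the row, touch each cap in turn lightly from above, pausing just long enough to feel the tube give a few millimetres on its soft pad, never pushing it far down. Finish while holding your place: the program ends with the fingertips still resting lightly on the last tube's cap, pressing no other tall tube. Do not lift any tube, do not press on the short tubes, and leave the scanner, cup and phone where they are.

Things in the scene. Friction and masses are not known exactly. Their poses are not given: they have to be found in the camera images.
- rack: Orange wire rack, fixed to the desk, 100 mm (its x) by 180 mm (its y) by 77 mm high, grid of 20 mm cells. Origin at the centre of its underside on the desk; z up; its y axis runs along its long side. The row of four tall tubes stands along its long side nearest the robot, at x = -40 mm in the rack's frame. On the far side two rows of shorter fixed tubes stand at x = +20 and +40 mm, tops 98 mm above the desk.
- short_tubes: The nine shorter capped tubes, fixed in the rack, caps 18 mm across; its origin and axes are those of the rack. Not part of the job.
- scanner: Black hand-held barcode scanner on a stand with a round foot of 110 mm diameter, about 205 mm high, its head 105 mm long and 60 mm wide; loose, 0.7 kg. Origin at the centre of the foot's underside. It stands beyond one end of the rack, at +y or -y in the rack's frame, 230 to 270 mm from the rack's centre; which end varies.
- cup: Closed specimen cup, 64 mm diameter, 70 mm high, loose. Origin at the centre of its underside. Stands beyond the other end of the rack from the scanner.
- phone: Black mobile phone lying flat beyond the rack, 72 x 150 x 9 mm, loose. Origin at the centre of its underside.
- tube1: Tall tube 1 of the row of four: clear, 15 mm diameter, 100 mm long, with a flat white cap of 18 mm diameter and 16 mm height on top. Stands upright at x = -40, y = -60 mm in the rack's frame, 40 mm between neighbouring tubes of the row. Origin: where its underside rests when untouched (it does not move when the tube is pressed); the cap's top is 118 to 130 mm above the desk, different for each tube.
- tube1_top (a point): Centre of the flat top of tube 1's cap; moves down with the tube.
- tube1_press (a joint): How far tube 1 is pushed down into the soft pad under it, m: about 0 untouched, positive = pressed down, negative = lifted. Springy, 0.7 N per mm, comes back by itself; stops hard at 16 mm.
- tube2: Tall tube 2 of the row of four: clear, 15 mm diameter, 100 mm long, with a flat white cap of 18 mm diameter and 16 mm height on top. Stands upright at x = -40, y = -20 mm in the rack's frame, 40 mm between neighbouring tubes of the row. Origin: where its underside rests when untouched (it does not move when the tube is pressed); the cap's top is 118 to 130 mm above the desk, different for each tube.
- tube2_top (a point): Centre of the flat top of tube 2's cap; moves down with the tube.
- tube2_press (a joint): How far tube 2 is pushed down into the soft pad under it, m: about 0 untouched, positive = pressed down, negative = lifted. Springy, 0.7 N per mm, comes back by itself; stops hard at 16 mm.
- tube3: Tall tube 3 of the row of four: clear, 15 mm diameter, 100 mm long, with a flat white cap of 18 mm diameter and 16 mm height on top. Stands upright at x = -40, y = 20 mm in the rack's frame, 40 mm between neighbouring tubes of the row. Origin: where its underside rests when untouched (it does not move when the tube is pressed); the cap's top is 118 to 130 mm above the desk, different for each tube.
- tube3_top (a point): Centre of the flat top of tube 3's cap; moves down with the tube.
- tube3_press (a joint): How far tube 3 is pushed down into the soft pad under it, m: about 0 untouched, positive = pressed down, negative = lifted. Springy, 0.7 N per mm, comes back by itself; stops hard at 16 mm.
- tube4: Tall tube 4 of the row of four: clear, 15 mm diameter, 100 mm long, with a flat white cap of 18 mm diameter and 16 mm height on top. Stands upright at x = -40, y = 60 mm in the rack's frame, 40 mm between neighbouring tubes of the row. Origin: where its underside rests when untouched (it does not move when the tube is pressed); the cap's top is 118 to 130 mm above the desk, different for each tube.
- tube4_top (a point): Centre of the flat top of tube 4's cap; moves down with the tube.
- tube4_press (a joint): How far tube 4 is pushed down into the soft pad under it, m: about 0 untouched, positive = pressed down, negative = lifted. Springy, 0.7 N per mm, comes back by itself; stops hard at 16 mm.
Things that resemble listed ones, but are neither listed nor needed, are in the scene too. There is more than one size of the scanner; the one meant has the size given above. Several things have the shape of the rack; the one meant has the colours described above.

How it is judged:
On the way, in this order (a step that is already met when the one before it is completed fails the run):
1. the fingers touch the first (at the scanner's end) tall tube from above so that it gives more than 1 mm (((y of scanner in the frame of rack above 0 m and (contact force between the fingers and tube4 above 0.3 N and value of joint tube4_press above 0.001 m)) or (not (y of scanner in the frame of rack above 0 m) and (contact force between the fingers and tube1 above 0.3 N and value of joint tube1_press above 0.001 m)))), for 0.1 s.
2. the fingers touch the second tall tube from above so that it gives more than 1 mm (((y of scanner in the frame of rack above 0 m and (contact force between the fingers and tube3 above 0.3 N and value of joint tube3_press above 0.001 m)) or (not (y of scanner in the frame of rack above 0 m) and (contact force between the fingers and tube2 above 0.3 N and value of joint tube2_press above 0.001 m)))), for 0.1 s.
3. the fingers touch the third tall tube from above so that it gives more than 1 mm (((y of scanner in the frame of rack above 0 m and (contact force between the fingers and tube2 above 0.3 N and value of joint tube2_press above 0.001 m)) or (not (y of scanner in the frame of rack above 0 m) and (contact force between the fingers and tube3 above 0.3 N and value of joint tube3_press above 0.001 m)))), for 0.1 s.
4. the fingers touch the fourth and last tall tube from above so that it gives more than 1 mm (((y of scanner in the frame of rack above 0 m and (contact force between the fingers and tube1 above 0.3 N and value of joint tube1_press above 0.001 m)) or (not (y of scanner in the frame of rack above 0 m) and (contact force between the fingers and tube4 above 0.3 N and value of joint tube4_press above 0.001 m)))), for 0.1 s.
At the end, for the whole second after the job is handed in: The fingers still rest on the last tall tube, the one at the end away from the scanner (contact over 0.3 N, tube pressed 1 to 12 mm down), and the other three tall tubes have come back up (pressed less than 1 mm) (((y of scanner in the frame of rack above 0 m and ((contact force between the fingers and tube1 above 0.3 N and value of joint tube1_press above 0.001 m) and value of joint each of tube2_press, tube3_press, tube4_press below 0.001 m)) or (not (y of scanner in the frame of rack above 0 m) and ((contact force between the fingers and tube4 above 0.3 N and value of joint tube4_press above 0.001 m) and value of joint each of tube1_press, tube2_press, tube3_press below 0.001 m)))); the arm keeps its last pose, push and grip.
It fails at once if a tall tube is pushed more than 12 mm down (value of joint any of tube1_press, tube2_press, tube3_press, tube4_press above 0.012 m).
It fails at once if a tall tube is lifted more than 4 mm (value of joint any of tube1_press, tube2_press, tube3_press, tube4_press below -0.004 m).
It fails at once if the fingers press on the short tubes with more than 3 N (contact force between the fingers and short_tubes above 3 N).
It fails at once if the scanner, the cup or the phone is moved more than 20 mm (distance of any of scanner, cup, phone from where it was at the start of the episode above 0.02 m).
It also fails if it takes over 48 s, if anything falls off the work surface, if the arm or the gripper's body presses on something with over 40 N, if the wrist force passes 120 N, or if a joint passes its speed limit or range.

ROBOT

A 6-joint arm with a two-finger parallel gripper is mounted at the origin on the work surface. World frame = base frame: x ahead of the robot, y to its left, z up, the work surface at z = 0. Lengths are in m, angles in rad, forces in N, time in s.
With the tool pointing down it reaches from about 0.275 to 0.825 m from the base axis. Payload 4.9 kg.
Tool frame: the origin (TCP) lies midway between the tips of the shut fingers; the grasp point (between the pads) lies 19 mm behind it (bot.grip_depth is the distance from the TCP to the grasp point, in m); z points along the fingers, y is the line along which they close (so a half turn about z gives the same grasp; the last joint's range is limited). The gripper opens to 85 mm and grips with 20 to 120 N. Pads are 22 mm wide; open, the fingers measure 114 mm over their backs; the gripper's body (76 mm by 85 mm) begins 54 mm behind the grasp point. The pads swing forward as they close: fully open they stand 13 mm farther back than shut.
Start: joints at [1.03, 0.326, -0.193, 1.052, 0, 1.437], TCP at [0.218, 0.505, 0.231] pointing down, gripper open.
Joint ranges: [-2.65, 2.65], [-0.97, 1.79], [-1.3, 1.35], [-1.93, 2.1], [-1.47, 1.37], [-3.14, 3.14]. Speed limits (rad/s): [2.57, 2.57, 3.14, 3.14, 3.14, 3.14].

INTERFACE

Orientations are given as a unit quaternion [w, x, y, z].
In Python, from cell import bot gives the robot as it stands. Calls block until the motion is done:
- bot.move_pose(position, orientation): joint-space move of the TCP to a pose.
- bot.move_linear(position, speed=0.15, rotation=None, until_force=None): straight line of the TCP; rotation=None keeps the orientation; speed is the mean speed in m/s. With until_force (N) it stops when the force on the tool has changed by that much, and returns True; else False.
- bot.goto_joints(angles): joint-space move.
- bot.set_gripper(opening, grasp_force=None): opening from 0.0 (shut) to 1.0 (fully open); grasp_force is the grip in N (None keeps the last); returns when the fingers have stopped.
- bot.wait(seconds).
- bot.solve_ik(position, orientation): joint angles nearest the present ones, or None.
- bot.camera(name): name is "scene" or "top"; returns the picture (480x640x3 uint8, red, green, blue); there is no depth.
- bot.calibration(name): a dict with "mtx" (3x3 intrinsics, pixels), "k1" (the pictures are not rectified: a ray, as slopes to the right and down, at radius r is drawn at 1 + k1 r^2 times it, then the intrinsics apply), "extrinsics" (4x4, takes a point from world to camera coordinates). Camera axes: x right, y down, z forward; pixel columns grow to the right and rows downward; lengths in m; the calibration is good to about 2 mm. A picture is of the moment at which its call begins. calibration takes no time and is no camera call.
A pose or a line that the arm cannot do raises bot.PlanningError and nothing moves.
- bot.close_job(): hands the job in; it is judged then, once.
Trained networks look in the newest picture that a camera, given by its name, has taken for a name from the list of things; names that differ only in an ending like _2 or _b are one class to them, and where a whole thing is asked for, a point or a joint stands for the part that bears it (a point fixed in the world has none). Each returns a list of dicts, best first, with "confidence" (0 to 1); they miss things now and then, are a little off and sometimes report something else, mostly with a low value. They report only what shows in the picture. A call takes as long as a camera call. They do not tell look-alikes from the thing itself.
- bot.search_frame(camera, thing): "bbox" ([left, top, width, height] in pixels, round what is visible of it).
Readings, each from a call of its own:
- bot.read_clock(): time.
- bot.read_joint_positions(): joint angles.
- bot.read_joint_vel(): joint speeds.
- bot.read_joint_efforts(): joint torques, N m.
- bot.read_position(): TCP position.
- bot.read_tool_rot(): TCP orientation.
- bot.read_ft_force(): force on the tool from outside, world axes, zero at the start.
- bot.read_moment(): the same for the moment, N m.
- bot.read_gripper_width(): opening from 0.0 (shut) to 1.0 (fully open).
- bot.read_finger_force(): force on a finger pad.
Only numpy, scipy, OpenCV 4.12 (cv2) and the standard library are available. Lean on these libraries where they do the work, as an engineer would, in place of code of your own. Each camera call takes 0.05 s, during which the arm holds its last target. There are 200 camera calls.

## Working session

There is one attempt and no reset: what is moved stays moved. The work goes in short steps, each a Python script; the robot and the scene stay as the last script left them, time stands still between calls to the robot, and variables do not carry over. Pictures are saved under pics/ and viewed, at most 10 in all, crops included, and the job is handed in when it is done.

```bash
ls; mkdir -p pics
python3 - <<'E'
from cell import bot
import cv2
for c in("scene","top"):
    im=bot.camera(c); cv2.imwrite(f"pics/{c}0.png",im[:,:,::-1])
    k=bot.calibration(c); print(c,k)
    for t in("rack","scanner","cup","phone","tube1","short_tubes"):
        print(t,[(d["bbox"],round(d["confidence"],2)) for d in bot.search_frame(c,t)])
print(bot.read_clock())
E
```

```text
pics
scene {'mtx': array([[459.43146664,   0.        , 317.43738985],
       [  0.        , 459.43146664, 238.79797704],
       [  0.        ,   0.        ,   1.        ]]), 'k1': -0.10344849082457941, 'extrinsics': array([[-0.46459048,  0.88548901,  0.0080552 ,  0.23048365],
       [ 0.6973318 ,  0.37144613, -0.61298951, -0.33999416],
       [-0.54578755, -0.27917194, -0.79004999,  1.2213568 ],
       [ 0.        ,  0.        ,  0.        ,  1.        ]])}
rack [([362.5, 172.6, 99.0, 70.8], 0.72), ([279.0, 235.3, 108.8, 86.7], 0.61), ([340.7, 230.4, 10.1, 32.6], 0.22)]
scanner [([442.2, 224.5, 89.8, 116.6], 0.89), ([492.8, 198.1, 40.1, 37.2], 0.67)]
cup [([198.9, 235.2, 31.6, 44.9], 0.89)]
phone [([302.9, 338.0, 90.8, 47.6], 0.69), ([299.4, 221.3, 10.2, 39.5], 0.54)]
tube1 [([365.6, 234.5, 10.6, 30.0], 0.79), ([320.9, 230.2, 14.6, 29.4], 0.69), ([298.0, 224.7, 14.1, 31.2], 0.63), ([366.6, 237.3, 12.0, 28.6], 0.56), ([341.0, 228.1, 12.9, 38.5], 0.49)]
short_tubes [([282.6, 258.7, 98.4, 44.3], 0.79), ([277.2, 238.8, 114.2, 82.1], 0.63)]
top {'mtx': array([[455.27057264,   0.        , 317.61168751],
       [  0.        , 455.27057264, 240.31785701],
       [  0.        ,   0.        ,   1.        ]]), 'k1': -0.061734939866498896, 'extrinsics': array([[-0.00838349, -0.99992746,  0.00864786,  0.01242108],
       [-0.99179755,  0.00721165, -0.12761506,  0.54296344],
       [ 0.12754344, -0.00964678, -0.99178607,  1.01240899],
       [ 0.        ,  0.        ,  0.        ,  1.        ]])}
rack [([238.6, 188.6, 94.1, 67.1], 0.81), ([209.5, 298.4, 92.6, 64.6], 0.8)]
scanner [([131.4, 227.7, 74.1, 54.6], 0.8), ([139.7, 310.8, 52.1, 29.3], 0.61), ([217.7, 152.2, 68.6, 46.7], 0.47)]
cup [([370.1, 184.0, 29.6, 30.5], 0.81), ([313.7, 220.5, 5.7, 12.1], 0.16)]
phone [([220.7, 150.1, 65.3, 49.8], 0.94)]
tube1 [([313.4, 221.6, 8.1, 8.9], 0.47), ([256.9, 239.5, 15.8, 11.8], 0.47), ([278.4, 235.8, 6.7, 6.9], 0.45)]
short_tubes []
0.7
```

View pics/scene0.png

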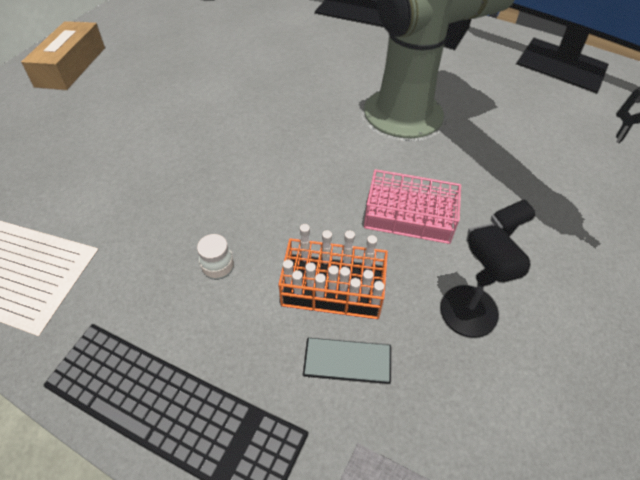

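View pics/top0.png

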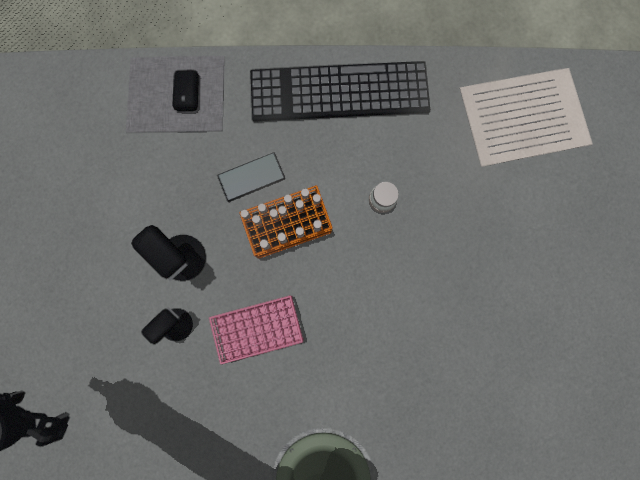

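Orange rack at scene (333,280) / top (286,222) fits the colour; the pink one is at scene (413,206). The large scanner is at scene (495,265) / top (170,252), and a smaller look-alike is at top (167,325). The large one stands at the rack's left (+y) end. Tall caps are at scene (305,230), (327,236), (349,237), (372,241). I'll enlarge and segment the caps.

Run:
```python
import cv2,numpy as np
out=[]
for c,(x0,y0,x1,y1) in dict(scene=(270,215,400,325),top=(235,180,340,262)).items():
    im=cv2.imread(f"pics/{c}0.png")[y0:y1,x0:x1]
    h=cv2.cvtColor(im,cv2.COLOR_BGR2HSV)
    m=((h[...,1]<45)&(h[...,2]>145)).astype(np.uint8)
    n,l,s,ce=cv2.connectedComponentsWithStats(m,connectivity=4)
    for i in range(1,n):
        if s[i,4]>8: print(c,(ce[i]+[x0,y0]).round(1),s[i,:5]+[x0,y0,0,0,0])
    v=np.hstack([cv2.resize(im,(390,330),interpolation=cv2.INTER_CUBIC),cv2.resize(cv2.cvtColor(m*255,8),(390,330),interpolation=0)])
    out.append(v[:300])
cv2.imwrite("pics/crop.png",np.vstack(out))
```

```text
scene [330.5 264.5] [ 270  215  130  110 6371]
scene [294.8 244.2] [292 242   7   6  35]
scene [326.9 246.8] [324 243   7   8  45]
scene [315.2 246.8] [311 244   9   6  42]
scene [336.8 249.5] [333 247   9   6  44]
scene [370.5 252.1] [367 248   7   9  43]
scene [358.8 252.2] [355 250   9   6  45]
scene [379.9 254.8] [377 252   7   6  37]
scene [314.5 254.5] [312 254   6   2  12]
scene [336.1 257.4] [333 256   7   3  14]
scene [357.5 260. ] [354 259   8   3  18]
scene [378.8 262.5] [376 262   7   2  13]
scene [310.4 267.1] [306 263  10   9  75]
scene [333.3 270. ] [329 266  10   9  74]
scene [344.8 271.3] [340 267  10  10  75]
scene [367.7 274.4] [363 270  10  10  80]
scene [296.7 274.9] [292 271  10   9  77]
scene [320.2 278.1] [316 274  10   9  76]
scene [355.  282.6] [351 278   9  10  77]
scene [378.4 285.5] [374 281  10  10  80]
top [304.6 192. ] [301 189   8   7  43]
top [316.2 197.6] [313 194   7   8  39]
top [287.2 198. ] [284 195   7   7  41]
top [299.  203.7] [296 201   7   7  40]
top [261.2 207.1] [258 204   7   7  42]
top [281.8 209.7] [279 207   7   7  40]
top [243.9 213. ] [241 210   7   7  41]
top [273.  212.8] [270 210   7   7  41]
top [255.5 218.8] [252 216   8   7  42]
top [317.  223.8] [314 220   7   8  44]
top [299.2 230.8] [296 228   8   7  43]
top [281.2 236.6] [278 233   7   8  45]
top [263.4 243.3] [260 240   8   8  48]
```

View pics/crop.png

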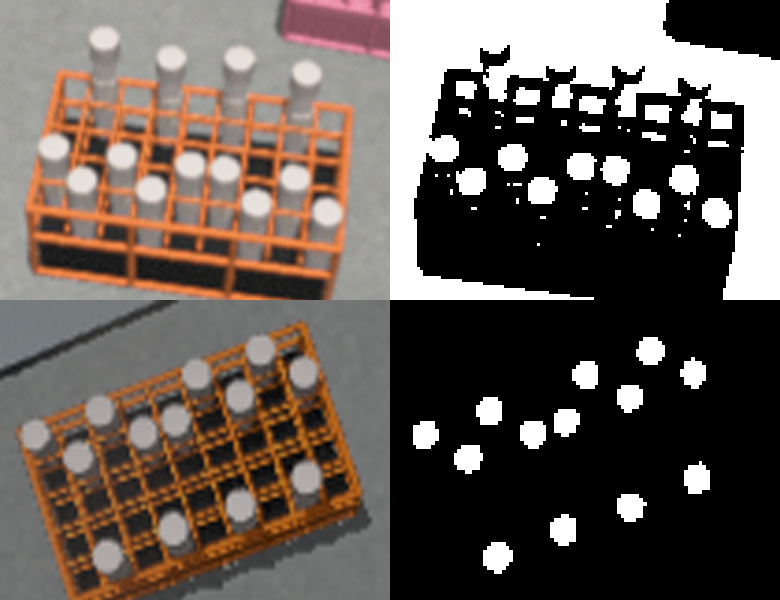

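The crop confirms it: an orange rack with four tall caps on the robot's side and short tubes on the far side. Now I'll triangulate the tall caps, using the short ones (98 mm) as a check.

```bash
cat > geo.py <<'E'
import cv2,numpy as np
from cell import bot
from scipy.optimize import least_squares
K={c:bot.calibration(c) for c in("scene","top")}
def proj(c,P):
    k=K[c]; P=np.atleast_2d(P); E=k["extrinsics"]
    return cv2.projectPoints(P,cv2.Rodrigues(E[:3,:3])[0],E[:3,3],k["mtx"],np.array([k["k1"],0,0,0]))[0][:,0]
def tri(a,b):
    r=least_squares(lambda p:np.r_[proj("scene",p)[0]-a,proj("top",p)[0]-b],[.5,0,.1]); return r.x,np.abs(r.fun).max()
E
python3 - <<'E'
from geo import *
def blobs(c,thr,box):
    x0,y0,x1,y1=box; im=cv2.imread(f"pics/{c}0.png")[y0:y1,x0:x1]
    m=(im.min(2)>thr).astype(np.uint8)
    n,l,s,ce=cv2.connectedComponentsWithStats(m,connectivity=4)
    return [(ce[i]+[x0,y0]) for i in range(1,n) if 30<s[i,4]<200],[s[i,4] for i in range(1,n) if 30<s[i,4]<200]
S,a=blobs("scene",205,(280,220,395,300)); print(np.round(S,1).tolist(),a)
T=[(317,223.8),(299.2,230.8),(281.2,236.6),(263.4,243.3)]
S4=sorted([s for s in S if s[1]<247],key=lambda s:s[0])
P=[]
for s,t in zip(S4,T):
    p,e=tri(s,np.array(t)); P.append(p); print(p.round(4),round(e,2))
P=np.array(P); print("spacing",np.linalg.norm(np.diff(P[:,:2],axis=0),axis=1))
d=P[3,:2]-P[0,:2]; print("y-axis dir deg",np.degrees(np.arctan2(d[1],d[0])))
print("short",[ (lambda q:(q[0].round(4),round(q[1],2)))(tri(np.array(s),np.array(t))) for s,t in (((296.7,274.9),(304.6,192)),((378.4,285.5),(243.9,213)),((310.4,267.1),(316.2,197.6)))])
E
```

```text
[[304.2, 227.4], [326.7, 233.8], [349.4, 234.1], [371.9, 238.9], [287.5, 263.7], [310.1, 266.6], [333.1, 269.6], [344.5, 271.1], [367.7, 274.1], [296.8, 274.8], [319.8, 277.9], [355.1, 282.2], [378.6, 285.3]] [np.int32(41), np.int32(41), np.int32(43), np.int32(43), np.int32(43), np.int32(44), np.int32(43), np.int32(44), np.int32(47), np.int32(46), np.int32(47), np.int32(48), np.int32(48)]
[0.5662 0.0097 0.1281] 0.18
[0.5531 0.0476 0.1179] 0.13
[0.54   0.0853 0.1248] 0.1
[0.5268 0.1232 0.119 ] 0.15
spacing [0.04011073 0.03994449 0.04010172]
y-axis dir deg 109.1569669980719
short [(array([0.6422, 0.0361, 0.0972]), np.float64(0.16)), (array([0.5964, 0.1682, 0.0973]), np.float64(0.31)), (array([0.62  , 0.0331, 0.0927]), np.float64(10.02))]
```

Heights, spacing (40 mm) and the short-tube tops agree with the text. The scanner is on the +y side, so the order is tube4, 3, 2, 1. I'll shut the gripper, go over high, and touch tube4.

```bash
cat >> geo.py <<'E'
from scipy.spatial.transform import Rotation as R
TOP={1:[.5662,.0097,.1281],2:[.5531,.0476,.1179],3:[.5400,.0853,.1248],4:[.5268,.1232,.1190]}
def quat(deg): # tool down, tool x at given heading
    return (R.from_euler("z",deg,degrees=True)*R.from_euler("x",180,degrees=True)).as_quat(scalar_first=True)
def touch(n):
    x,y,z=TOP[n]
    f0=bot.read_ft_force()[2]
    hit=bot.move_linear([x,y,z-.006],speed=.02,until_force=2.0)
    bot.wait(.4)
    print("tube",n,"hit",hit,"tcp",np.round(bot.read_position(),4),"dFz",round(bot.read_ft_force()[2]-f0,2),"t",bot.read_clock())
E
python3 - <<'E'
from geo import *
bot.set_gripper(0.0)
q=min((quat(d) for d in (109.2,-70.8)),key=lambda q:np.abs(np.array(bot.solve_ik([.5268,.1232,.15],q) if bot.solve_ik([.5268,.1232,.15],q) is not None else [9]*6)).max())
print(q,bot.solve_ik([.5268,.1232,.15],q),bot.solve_ik([.5662,.0097,.13],q))
p=bot.read_position(); bot.move_linear([p[0],p[1],.36],speed=.2)
bot.move_pose([.5268,.1232,.36],q)
bot.move_linear([.5268,.1232,.135],speed=.12)
print(bot.read_position(),bot.read_ft_force(),bot.read_clock())
cv2.imwrite("pics/near.png",np.hstack([bot.camera(c)[a:a+150,b:b+200,::-1].repeat(2,0).repeat(2,1) for c,a,b in(("scene",170,240),("top",150,190))]))
E
```

```text
[3.54707417e-17 5.79281172e-01 8.15127796e-01 4.99121823e-17] [ 0.09327202  0.3784387  -0.33798769  0.85436994  0.          1.32896513] [-0.11320898  0.44174633 -0.29511693  0.83393307  0.          1.12248413]
[0.52725838 0.12326116 0.13558317] [ 0.25915954 -0.73120853  0.39536653] 6.075
```

View pics/near.png

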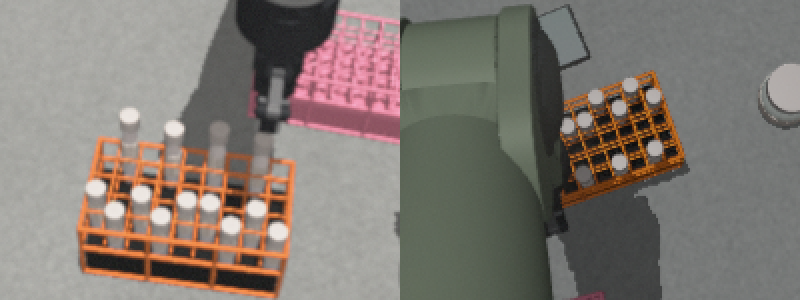

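The shut fingertips (crop (270,125)) hang just above tube4's cap, the rightmost tall tube in the scene view, and nothing has been disturbed. Touching it now.

Run:
```python
from geo import *
touch(4)
```

```text
tube 4 hit True tcp [0.5266 0.1232 0.1154] dFz 3.27 t 7.4667
```

Tube 4 gave about 4 mm with 3.3 N, as expected. On to the rest.

Run:
```python
from geo import *
prev=4
for n in(3,2,1):
    x,y,z=TOP[prev]; bot.move_linear([x,y,.155],speed=.06)
    x,y,z=TOP[n]; bot.move_linear([x,y,.155],speed=.06)
    bot.move_linear([x,y,z+.015],speed=.06); bot.wait(.2)
    touch(n); prev=n
    if abs(bot.read_ft_force()[2])<1: print("weak"); break
cv2.imwrite("pics/end.png",bot.camera("scene")[170:350,240:560,::-1].repeat(2,0).repeat(2,1))
```

```text
tube 3 hit True tcp [0.5397 0.0853 0.1216] dFz 3.0 t 10.9333
tube 2 hit True tcp [0.5528 0.0476 0.1143] dFz 3.07 t 14.425
tube 1 hit True tcp [0.566  0.0097 0.1247] dFz 2.98 t 17.8667
```

View pics/end.png

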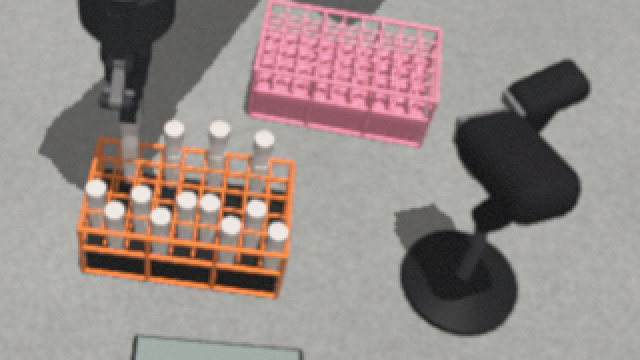

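The fingertips rest on the last tube's cap (crop (128,115)), the other three have come back up, and the scanner hasn't moved.

```bash
python3 -c "
from cell import bot
print(bot.read_ft_force(),bot.close_job())"
```

```text
the job is handed in; nothing more can be done
[ 1.62911225 -0.4524002   2.98253136] None
```

I touched the tubes in order 4, 3, 2, 1 from the scanner's end, each giving roughly 3–4 mm at about 3 N, and handed the job in at about 18 s with the fingertips resting on tube 1; the verdict was not returned.

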